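Recap the red marker and hold the caddy with it at the front

ROBOT

A 6-joint arm with a two-finger parallel gripper is mounted at the origin on the work surface; the furniture and walls round the work are solid. World frame = base frame: x ahead of the robot, y to its left, z up, the work surface at z = 0. Lengths are in m, angles in rad, forces in N, time in s.
With the tool pointing down it reaches from about 0.375 to 0.9 m from the base axis. Payload 3.1 kg.
Tool frame: the origin (TCP) lies at the very end of the fingers, on their centre line; the grasp point (between the pads) lies 19 mm behind it (hold_point_z is the distance from the TCP to the grasp point, in m); z points along the fingers, x is the direction in which the jaws open and shut, and the axes are right-handed (so a half turn about z gives the same grasp; the last joint's range is limited). The gripper opens to 87 mm and grips with 3 to 60 N. Pads are 19 mm wide; open, the fingers measure 117 mm over their backs; the gripper's body (75 mm by 190 mm) begins 51 mm behind the grasp point.
Start: joints at [1.121, 0.527, 1.433, -0, 1.181, -0.178], TCP at [0.168, 0.602, 0.223] pointing down, gripper open.
Joint ranges: [-3.08, 3.08], [-0.75, 2.2], [0.22, 2.44], [-1.43, 4.57], [0, 2.65], [-2.85, 2.85]. Speed limits (rad/s): [2.79, 2.79, 3.14, 3.14, 3.14, 3.14].

INTERFACE

Orientations are given as a unit quaternion [x, y, z, w].
In Python, from rig import * gives the robot as it stands.
- The arm moves only by the tool carry_out, never from a script. Its argument "deltas" is a list of rows, each a list of 7 numbers: the closure, from -1 (fully open) to 1 (shut), then the shift along the tool's x, y, z in units of 25 mm (1.0 is 25 mm), then the turn, a rotation vector about the tool's x, y, z in degrees. In form: [[jaw, x, y, z, rx, ry, rz], ...]. A call has 1 to 8 rows; each row is the pose to reach, as a shift and turn from the pose commanded when the call began, along the tool's axes at that moment; what a row does not reach only later rows make up. A row lasts 1/10 s, in which the tool goes at most 50 mm and 8.59 degrees, less where a joint would pass 70% of its speed; a pose out of reach is approached as far as the arm can. A call with a gripper value outside its range is refused whole. The fingers move at their own pace and stop on an object; "force" is the grip in N (left out, the last holds). Time passes only in rows, so rows that repeat a pose let the fingers close. It gives the time, the measured TCP pose, the force and the opening at its end, in the units of the state.
- get_obs(): the state, without advancing time (a new reading comes with each control period).
- camera(name): name is "scene" or "top"; returns (picture, depth): 480x640x3 uint8, red, green, blue; 480x640 float32, m along the optical axis (not along the pixel's ray), 0 where there is no reading.
- camera_info(name): a dict with "mtx" (3x3 intrinsics, pixels), "dist_coeffs" ([k1, k2, p1, p2, k3] as OpenCV has them; the pictures are not rectified), "origin" and "rotation" of the camera in the world. Camera axes: x right, y down, z forward; pixel columns grow to the right and rows downward; lengths in m; the calibration is good to about 2 mm. A picture is of the moment at which its call begins. camera_info takes no time and is no camera call.
- hand_in(): hands the job in, once; it reports no verdict.
Trained networks look in the newest picture that a camera, given by its name, has taken for a name from the list of things; names that differ only in an ending like _2 or _b are one class to them, and where a whole thing is asked for, a point or a joint stands for the part that bears it (a point fixed in the world has none). Each returns a list of dicts, best first, with "score" (0 to 1); they miss things now and then, are a little off and sometimes report something else, mostly with a low value. They report only what shows in the picture. A call takes as long as a camera call. They do not tell look-alikes from the thing itself.
- spot_in(camera, target): "pixel" ([row, column] in pixels, amid what is visible of it).
The state is a dict: "time": time; "q": joint angles; "joint_velocities": joint speeds; "joint_torque": joint torques, N m; "position": TCP position; "tool_rot": TCP orientation; "ft_force": force on the tool from outside, world axes, zero at the start; "moment": the same for the moment, N m; "grip_width": finger opening in m.
Only numpy, scipy, OpenCV 4.12 (cv2) and the standard library are available. Lean on these libraries where they do the work, as an engineer would, in place of code of your own. Each camera call takes 0.05 s, during which the arm holds its last target.

TASK

The red paint marker in the rotary caddy has its cap only half on: before turning anything, press that cap fully home. Then turn the caddy by the black knob at its centre until the red marker stands at the yellow pointer on the base, and finish there holding the caddy still, with the gripper still closed round the knob. Leave the oil bottle, the drift punch and the abrasive roll next to the caddy where they are.

Things in the scene. Friction and masses are not known exactly. Their poses are not given: they have to be found in the camera images.
- caddy: base of the rotary marker caddy: a dark steel disc, 190 mm across and 15 mm high, bolted to the worktop; it cannot move. Origin: centre of its underside, on the turning axis (vertical); its x axis points away from the yellow pointer, z up. The caddy's yaw differs from run to run by up to 20 degrees.
- front_mark (a point): point fixed to the base, straight above the line from the axis to the yellow pointer (a 14 mm wide tab on the base's edge), 58 mm from the turning axis and 128 mm above the worktop: where the top centre of the red cap belongs when its marker is at the front and the cap is home
- turntable (a joint): angle of the turntable (two grey discs 152 mm across carrying five upright markers 72 degrees apart, 58 mm from the axis; caps red, black, blue, green, white in counterclockwise order seen from above). 0 or any whole number of turns (2 pi): red marker at the pointer; grows counterclockwise seen from above. It turns freely both ways for several turns against a light friction of 0.05 N m and stays where it is left. It starts 0.8 rad or more away from the pointer.
- knob (a point): grip point on the axis of the round black knob at the centre of the turntable: 40 mm across, 26 mm high, from 136 to 162 mm above the worktop (this point at 150 mm). It turns with the turntable. Below it is a 20 mm thick post. The seated caps of the markers end at 128 mm, below the knob.
- red_cap_top (a point): centre of the top face of the red cap (19 mm thick, 40 mm long, upright, top face 15 mm across), 58 mm from the turning axis; 128 mm above the worktop when home, higher by the value of joint red_cap
- red_cap (a joint): how far the red cap stands up from home, in m: 0 is fully home, starts at 0.009 to 0.012, at most 0.014. It slides straight down on the marker against a friction of 5 N, stays where it is left and stops hard at 0.
- oil_bottle: bystander: yellow oil bottle with a red nozzle standing beside the caddy, 53 mm across, 142 mm high; origin at the centre of its underside
- drift_punch: bystander: grey steel drift punch lying beside the caddy, 25x205x25 mm, long along its y; origin at the centre of its underside
- abrasive_roll_5: bystander: lying brown roll of abrasive, 22x54x22 mm, long along its y; origin at the centre of its underside
Not all that is in view belongs to the job. What is meant by the caddy is not orange or purple, and is the larger of those in its own colour.

How it is judged:
By the outcome, as a careful person would: the job done as asked, in the order asked, and still so for the second after the job is handed in, while the arm keeps its last pose, push and grip.
It also fails if it takes over 54 s, if anything falls off the work surface, if the arm or the gripper's body presses on something with over 40 N, if the wrist force passes 120 N, or if a joint passes its speed limit or range.

## Working session

There is one attempt and no reset: what is moved stays moved. The work goes in short steps, Python scripts to look and compute and a tool call to move; the robot and the scene stay as the last step left them, time stands still between calls to the robot, and variables do not carry over. Pictures are saved under pics/ and viewed, and the job is handed in when it is done.

Besides the shell and the picture viewer there is one more tool, called after "Call:" as name(argument=value, ...), one argument or row to a line, values as JSON. carry_out: Moves the arm, as the interface text tells. Its arguments: {"type":"object","properties":{"deltas":{"type":"array"},"force":{"type":"number"}},"required":["deltas"]}

```bash
mkdir -p pics; ls; python3 - <<'E'
from rig import *
import cv2
for n in("scene","top"):
    p,d=camera(n); cv2.imwrite(f"pics/{n}0.png",p[:,:,::-1]); i=camera_info(n); print(n,i)
print(get_obs())
E
```

```text
pics
scene {'mtx': array([[495.1875104 ,   0.        , 325.40859102],
       [  0.        , 495.1875104 , 240.5700795 ],
       [  0.        ,   0.        ,   1.        ]]), 'dist_coeffs': array([-0.02671189,  0.        ,  0.        ,  0.        ,  0.        ]), 'origin': array([1.23523632, 0.45711869, 0.83366543]), 'rotation': array([ 0.45272947,  0.79652966, -0.34988007, -0.19534704])}
top {'mtx': array([[487.07487607,   0.        , 320.46024464],
       [  0.        , 487.07487607, 232.1473964 ],
       [  0.        ,   0.        ,   1.        ]]), 'dist_coeffs': array([-0.08925865,  0.        ,  0.        ,  0.        ,  0.        ]), 'origin': array([0.44062936, 0.04677308, 1.11553315]), 'rotation': array([ 0.71391138, -0.69705161,  0.04435124, -0.04982536])}
{'time': 0.1, 'q': array([ 1.12051080e+00,  5.28342765e-01,  1.43376336e+00, -5.70477755e-06,
        1.18140460e+00, -1.78501273e-01]), 'joint_velocities': array([ 0.00010352, -0.0001851 , -0.00174731, -0.00028127,  0.00207386,
        0.00022378]), 'joint_torque': array([ 2.93040039e-04, -4.40984523e+01, -1.77149981e+01,  6.34452933e-02,
        5.33650524e-02, -4.48399044e-05]), 'position': array([0.16746655, 0.60146771, 0.22169163]), 'tool_rot': array([ 7.96381618e-01,  6.04793683e-01, -8.53409407e-04,  4.37542296e-04]), 'ft_force': array([ 0.36686998,  0.24221252, -0.32964381]), 'moment': array([-0.04622117,  0.05925988,  0.0130885 ]), 'grip_width': 0.08676339150298615}
```

View pics/scene0.png

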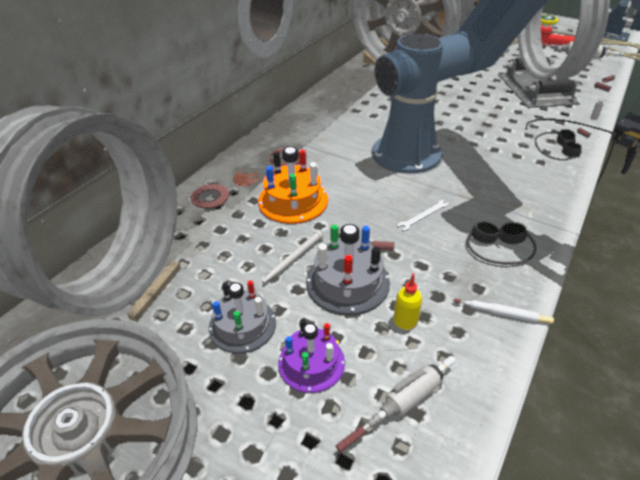

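View pics/top0.png

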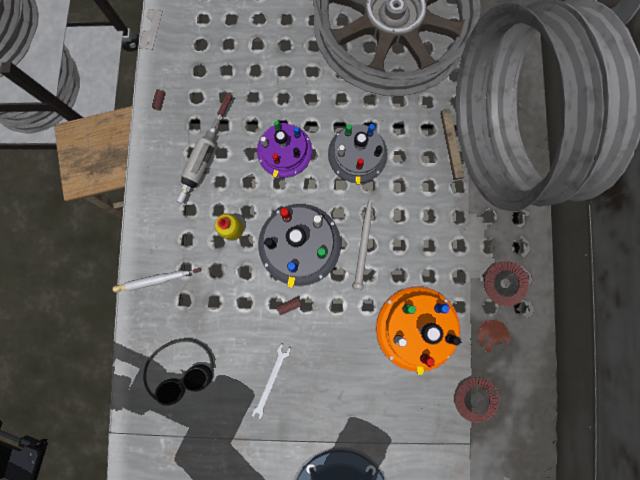

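Candidates, in top picture (col,row): large grey caddy (300,244), small grey (358,152), purple (285,150) and orange (418,330). I choose the large grey one; in the scene picture it is at (348,270). Next I check that in a close crop and measure.

```bash
cat > h.py <<'E'
import numpy as np, cv2
from rig import *
from scipy.spatial.transform import Rotation as R
def ray(n,uv):
    i=camera_info(n)
    p=cv2.undistortPoints(np.array([[uv]],float),i["mtx"],i["dist_coeffs"])[0,0]
    return i["origin"],R.from_quat(i["rotation"]).apply([p[0],p[1],1.])
def at_z(n,uv,z):
    o,r=ray(n,uv); return o+r*(z-o[2])/r[2]
def at_d(n,uv,d):
    o,r=ray(n,uv); return o+r*d
def proj(n,P):
    i=camera_info(n); Rm=R.from_quat(i["rotation"]).inv()
    c=Rm.apply(np.atleast_2d(P)-i["origin"])
    return cv2.projectPoints(c,np.zeros(3),np.zeros(3),i["mtx"],i["dist_coeffs"])[0][:,0]
def blobs(p,lo,hi,box):
    hsv=cv2.cvtColor(p,cv2.COLOR_RGB2HSV); m=cv2.inRange(hsv,lo,hi)
    k=np.zeros_like(m);x0,y0,x1,y1=box;k[y0:y1,x0:x1]=1;m=m*k
    n,l,s,c=cv2.connectedComponentsWithStats(m); return [(s[j,4],c[j].round(1),s[j,:4],l==j) for j in range(1,n) if s[j,4]>5]
E
python3 - <<'E'
from h import *
for n,box in(("top",(250,195,350,295)),("scene",(295,210,405,320))):
    p,d=camera(n); x0,y0,x1,y1=box
    cv2.imwrite(f"pics/{n}1.png",cv2.resize(p[y0:y1,x0:x1,::-1],None,fx=5.4,fy=5.4,interpolation=cv2.INTER_CUBIC))
    for nm,lo,hi in(("red",(0,150,80),(8,255,255)),("red2",(172,150,80),(180,255,255)),("yel",(20,150,80),(35,255,255)),("blue",(100,150,60),(125,255,255)),("green",(50,120,50),(85,255,255)),("white",(0,0,215),(180,40,255))):
        for a,c,s,m in blobs(p,lo,hi,box):
            dd=d[m];dd=dd[dd>0]; 
            print(n,nm,a,c,s, at_d(n,c,np.median(dd)).round(4), "top of blob d:",at_d(n,c,dd.min()).round(4))
    print(spot_in(n,"knob")[:4]);
    print(spot_in(n,"red_cap_top")[:4])
E
```

```text
top red 67 [284.3 212.6] [281 207   8  12] [0.6099 0.1306 0.1388] top of blob d: [0.6092 0.1302 0.1427]
top yel 60 [290.8 281.6] [288 277   7  11] [0.4741 0.1211 0.016 ] top of blob d: [0.4739 0.1207 0.0218]
top blue 72 [291.5 266.3] [287 262  10  10] [0.5017 0.1131 0.1272] top of blob d: [0.5014 0.1128 0.1323]
top green 76 [321.4 252.1] [317 247  10  11] [0.5322 0.0532 0.1265] top of blob d: [0.5316 0.0531 0.1329]
top white 32 [316.8 218.5] [314 216   7   6] [0.6011 0.0643 0.1277] top of blob d: [0.6006 0.0642 0.1307]
top white 93 [295.2 235.5] [290 231  11  10] [0.5604 0.1054 0.1628] top of blob d: [0.5599 0.1051 0.1673]
[{'pixel': [244.9, 301.8], 'score': 0.91}, {'pixel': [330.2, 423.7], 'score': 0.9}, {'pixel': [213.9, 286.1], 'score': 0.74}, {'pixel': [145.0, 282.5], 'score': 0.68}]
[{'pixel': [156.2, 276.1], 'score': 0.6}, {'pixel': [163.1, 359.4], 'score': 0.54}, {'pixel': [214.8, 284.7], 'score': 0.4}]
scene red 117 [347.6 263.5] [344 255   8  18] [0.6183 0.1347 0.1285] top of blob d: [0.6231 0.1373 0.1341]
scene red 13 [346.9 281.7] [344 281   7   3] [0.6179 0.1344 0.0744] t
[... 1770 characters left out ...]
lob d: [0.6183 0.0215 0.0027]
scene white 23 [387.6 302.4] [386 299   5   8] [ 0.5649  0.2088 -0.0008] top of blob d: [0.5711 0.2111 0.0068]
scene white 13 [389.9 311.5] [388 309   5   5] [5.861e-01 2.243e-01 1.000e-04] top of blob d: [0.5894 0.2255 0.0042]
scene white 35 [309.3 316.7] [303 314  13   6] [ 0.6849  0.082  -0.002 ] top of blob d: [0.6885 0.0845 0.0035]
scene white 12 [360.8 317.7] [359 316   5   4] [ 6.326e-01  1.784e-01 -2.000e-04] top of blob d: [0.634  0.179  0.0018]
[{'pixel': [314.5, 239.1], 'score': 0.98}, {'pixel': [356.5, 310.0], 'score': 0.89}, {'pixel': [268.3, 348.0], 'score': 0.68}, {'pixel': [182.4, 293.2], 'score': 0.67}]
[{'pixel': [263.5, 347.9], 'score': 0.65}]
```

View pics/top1.png

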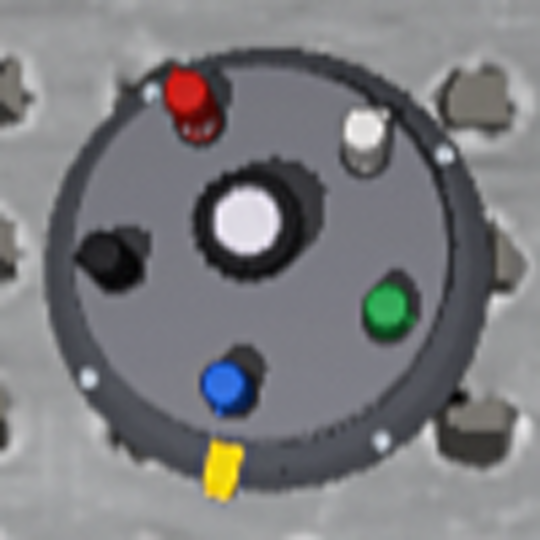

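View pics/scene1.png

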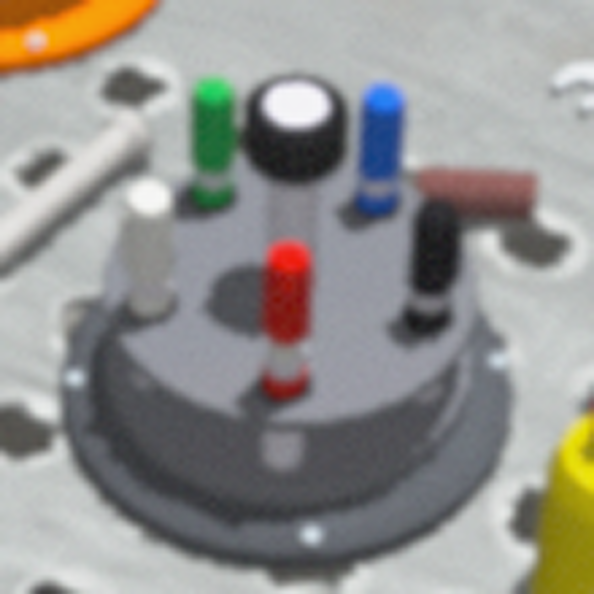

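The crop shows the large grey caddy (dark base, grey discs). In the top picture, the knob is at (295,235), the raised red cap at (284,212), and the yellow pointer at (291,282). Estimates: axis (0.560, 0.1055), red cap about (0.611, 0.131), pointer at about 170°, and red at about 27°. That calls for a turn of about +143°.

```bash
cat >> h.py <<'E'
def delta(pos,yaw):
    o=get_obs(); T=R.from_quat(o["tool_rot"]); x=T.apply([1,0,0]); y0=np.arctan2(x[1],x[0])
    t=T.inv().apply(np.array(pos)-o["position"])/0.025
    Tt=R.from_euler('z',yaw)*R.from_euler('x',np.pi)
    print("yaw",y0,"delta",t.round(3),"rotvec",(T.inv()*Tt).as_rotvec(degrees=True).round(2),"q",o["q"].round(3),"pos",o["position"].round(4),"F",o["ft_force"].round(2),"w",o["grip_width"],"t",o["time"])
E
python3 -c "
from h import *
delta([.611,.131,.2],-1.11)"
```

```text
yaw 1.2990203890968175 delta [-13.387  22.139   0.899] rotvec [2.0000e-02 1.0000e-02 1.3803e+02] q [ 1.121  0.528  1.433  0.     1.181 -0.178] pos [0.1677 0.602  0.2224] F [0.76 0.38 0.26] w 0.08713999239059962 t 0.4
```

Call:
carry_out(
  deltas=[
    [1, -0.8, 1.3, 0, 0, 0, 5],
    [1, -1.6, 2.7, 0, 0, 0, 13],
    [1, -2.5, 4.2, 0, 0, 0, 21],
    [1, -3.4, 5.7, 0, 0, 0, 29],
    [1, -4.3, 7.2, 0, 0, 0, 37],
    [1, -5.2, 8.7, 0, 0, 0, 45],
    [1, -6.1, 10.1, 0, 0, 0, 53],
    [1, -7.0, 11.5, 0, 0, 0, 61],
  ],
  force=20,
)

```text
time: 1.2
position: [0.3988, 0.3549, 0.2228]
tool_rot: [0.993, 0.114, 0.0, -0.0]
ft_force: [0.9, 0.4, -0.5]
grip_width: 0.0314
```

```bash
python3 -c "
from h import *
delta([.611,.131,.2],-1.11)"
```

```text
yaw 0.228437131530644 delta [ 6.237 10.647  0.912] rotvec [-3.000e-02 -2.000e-02  7.669e+01] q [0.518 0.405 1.661 0.    1.075 0.289] pos [0.3988 0.3549 0.2228] F [ 0.87  0.41 -0.46] w 0.0313609264908233 t 1.2
```

Call:
carry_out(
  deltas=[
    [1, 0.9, 1.5, 0, 0, 0, 8],
    [1, 1.8, 3.0, 0, 0, 0, 16],
    [1, 2.7, 4.5, 0, 0, 0, 24],
    [1, 3.6, 6.1, 0, 0, 0, 32],
    [1, 4.5, 7.6, 0, 0, 0, 40],
    [1, 5.3, 9.0, 0, 0, 0, 48],
    [1, 6.0, 10.2, 0, 0, 0, 56],
    [1, 6.2, 10.6, 0, 0, 0, 64],
  ],
)

```text
time: 2.0
position: [0.6131, 0.1313, 0.2226]
tool_rot: [0.902, -0.431, 0.001, -0.0]
ft_force: [0.4, 0.5, 0.1]
grip_width: 0.0001
```

Call:
carry_out(
  deltas=[
    [1, 0, 0, 0.2, 0, 0, 7],
    [1, 0, 0, 0.5, 0, 0, 13],
    [1, 0, 0, 0.5, 0, 0, 13],
    [1, 0, 0, 0.5, 0, 0, 13],
  ],
)

```text
time: 2.4
position: [0.6099, 0.1346, 0.21]
tool_rot: [0.851, -0.526, -0.0, 0.0]
ft_force: [0.5, 0.1, -0.3]
grip_width: 0.0001
```

```bash
python3 -c "
from h import *
delta([.611,.131,.15],-1.11)
for n,b in(('top',(240,170,350,290)),('scene',(290,180,410,320))):
    p,d=camera(n);x0,y0,x1,y1=b
    cv2.imwrite(f'pics/{n}2.png',cv2.resize(p[y0:y1,x0:x1,::-1],None,fx=4,fy=4,interpolation=cv2.INTER_CUBIC))
"
```

```text
yaw -1.1072083663957273 delta [0.148 0.024 2.4  ] rotvec [0.02 0.01 0.16] q [0.038 0.541 1.447 0.    1.155 1.146] pos [0.6099 0.1346 0.21  ] F [ 0.54  0.06 -0.31] w 7.249287900877143e-05 t 2.4
```

View pics/top2.png

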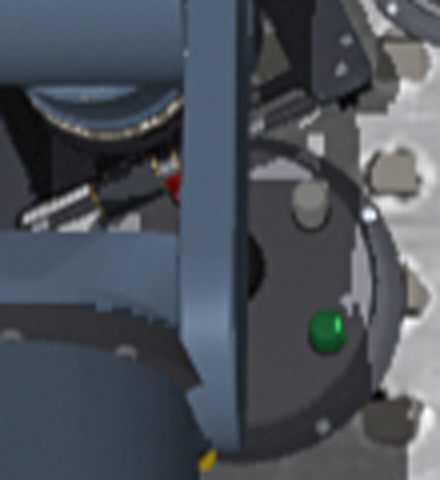

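View pics/scene2.png

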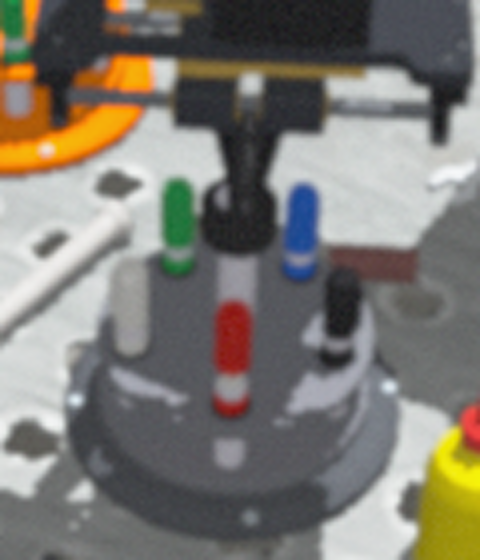

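The scene crop shows the closed fingertips above the caddy, at about (352,232) full-frame, with the red cap below at (348,260). Now I go down slowly to just above the cap.

Call:
carry_out(
  deltas=[
    [1, 0.15, 0.02, 0.6, 0, 0, 0],
    [1, 0.15, 0.02, 1.2, 0, 0, 0],
    [1, 0.15, 0.02, 1.8, 0, 0, 0],
    [1, 0.15, 0.02, 2.3, 0, 0, 0],
    [1, 0.15, 0.02, 2.4, 0, 0, 0],
    [1, 0.15, 0.02, 2.4, 0, 0, 0],
  ],
)

```text
time: 3.1
position: [0.6111, 0.131, 0.1498]
tool_rot: [0.85, -0.527, -0.0, 0.0]
ft_force: [-0.2, 0.4, -0.0]
grip_width: 0.0008
```

```bash
python3 -c "
from h import *
delta([.611,.131,.128],-1.11)
for n,b in(('scene',(310,200,400,310)),):
    p,d=camera(n);x0,y0,x1,y1=b
    cv2.imwrite(f'pics/{n}3.png',cv2.resize(p[y0:y1,x0:x1,::-1],None,fx=5,fy=5,interpolation=cv2.INTER_CUBIC))
"
```

```text
yaw -1.1089847526704713 delta [-0.001  0.005  0.873] rotvec [0.03 0.01 0.06] q [ 0.033  0.613  1.499 -0.     1.03   1.142] pos [0.6111 0.131  0.1498] F [-0.16  0.43 -0.04] w 0.0008316734659135796 t 3.1
```

View pics/scene3.png

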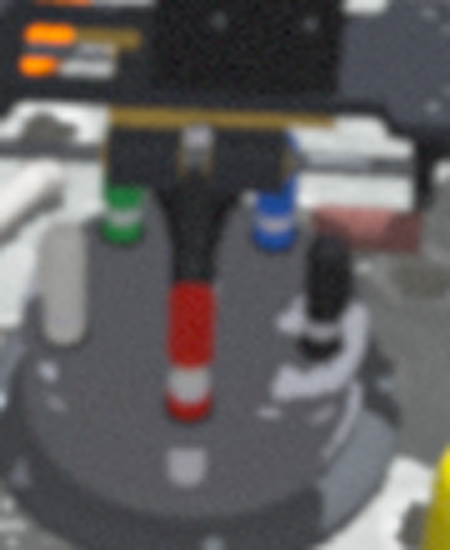

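The fingertips sit centred over the red cap, at (348,258) full-frame. Now I press.

Call:
carry_out(
  deltas=[
    [1, 0, 0, 0.2, 0, 0, 0],
    [1, 0, 0, 0.35, 0, 0, 0],
    [1, 0, 0, 0.5, 0, 0, 0],
    [1, 0, 0, 0.6, 0, 0, 0],
    [1, 0, 0, 0.6, 0, 0, 0],
  ],
)

```text
time: 3.65
position: [0.6115, 0.1309, 0.1353]
tool_rot: [0.85, -0.527, 0.0, -0.0]
ft_force: [-1.0, -0.3, 2.7]
grip_width: 0.0003
```

Call:
carry_out(
  deltas=[
    [1, 0, 0, 0.1, 0, 0, 0],
    [1, 0, 0, 0.2, 0, 0, 0],
    [1, 0, 0, 0.28, 0, 0, 0],
    [1, 0, 0, 0.28, 0, 0, 0],
  ],
)

```text
time: 4.05
position: [0.6115, 0.131, 0.1284]
tool_rot: [0.85, -0.527, 0.0, -0.0]
ft_force: [0.2, -0.1, 4.0]
grip_width: 0.0003
```

Call:
carry_out(
  deltas=[
    [1, 0, 0, 0.02, 0, 0, 0],
    [1, 0, 0, 0.04, 0, 0, 0],
    [1, 0, 0, 0.04, 0, 0, 0],
  ],
)

```text
time: 4.35
position: [0.6116, 0.1309, 0.1283]
tool_rot: [0.85, -0.527, 0.001, -0.0]
ft_force: [-2.8, -0.3, 8.9]
grip_width: -0.0
```

Call:
carry_out(
  deltas=[
    [1, 0, 0, 0.02, 0, 0, 0],
    [1, 0, 0, 0.04, 0, 0, 0],
    [1, 0, 0, 0.04, 0, 0, 0],
  ],
)

```text
time: 4.65
position: [0.6118, 0.1309, 0.1283]
tool_rot: [0.85, -0.527, 0.001, -0.0]
ft_force: [-3.3, -0.4, 12.2]
grip_width: 0.0003
```

The tip stopped at 0.128 while the force rose past 12 N, well above the 5 N friction, so the cap is on its hard stop. Now I retreat upward and check.

Call:
carry_out(
  deltas=[
    [1, 0, 0, -0.2, 0, 0, 0],
    [1, 0, 0, -0.8, 0, 0, 0],
    [1, 0, 0, -1.6, 0, 0, 0],
    [1, 0, 0, -2.4, 0, 0, 0],
    [1, 0, 0, -3.0, 0, 0, 0],
    [1, 0, 0, -3.2, 0, 0, 0],
  ],
)

```text
time: 5.25
position: [0.6121, 0.131, 0.2073]
tool_rot: [0.85, -0.527, 0.001, -0.001]
ft_force: [0.4, -0.8, -0.4]
grip_width: 0.0006
```

```bash
python3 -c "
from h import *
delta([.560,.1055,.21],-1.11)
for n,b in(('scene',(310,200,400,310)),):
    p,d=camera(n);x0,y0,x1,y1=b
    cv2.imwrite(f'pics/{n}4.png',cv2.resize(p[y0:y1,x0:x1,::-1],None,fx=5,fy=5,interpolation=cv2.INTER_CUBIC))
    for a,c,s,m in blobs(p,(0,150,80),(8,255,255),b): print(a,c,s)
"
```

```text
yaw -1.1095330758408564 delta [-0.014  2.319 -0.115] rotvec [-0.14 -0.06  0.03] q [0.033 0.544 1.448 0.    1.146 1.142] pos [0.6121 0.131  0.2073] F [ 0.4  -0.76 -0.39] w 0.0005651301985780864 t 5.25
121 [347.6 268.1] [344 260   8  17]
16 [346.8 281.9] [344 281   6   3]
```

View pics/scene4.png

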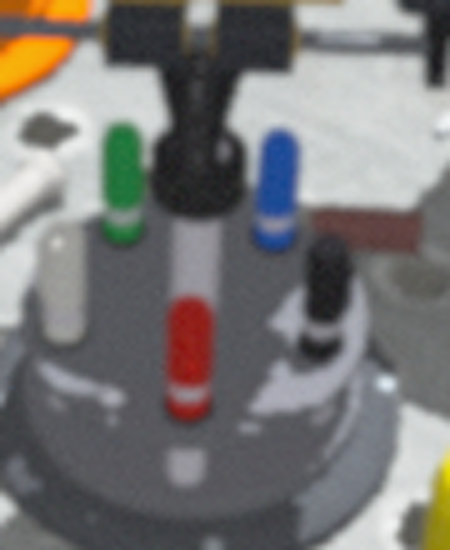

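The red band under the cap is now like the others and the blob top moved from row 255 to row 260, so the cap is home and the turntable hasn't moved. Now I refine the axis and pointer angle from the first unobstructed picture.

```bash
python3 - <<'E'
from h import *
p=cv2.imread("pics/top0.png")[:,:,::-1].copy()
b=[]
for c in((278,212),(332,224),(266.5,265),(321,276.5)):
    x,y=np.round(c).astype(int); w=p[y-4:y+5,x-4:x+5].astype(float).min(2); w=np.clip(w-w.max()*.75,0,None)
    yy,xx=np.mgrid[y-4:y+5,x-4:x+5]; cc=((w*xx).sum()/w.sum(),(w*yy).sum()/w.sum()); P=at_z("top",cc,.016); b.append(P[:2]); print(np.round(cc,1),P.round(4))
c=np.mean(b,0); print("centre",c.round(4)); d=np.array(b)-c; print(np.degrees(np.arctan2(d[:,1],d[:,0])).round(1),np.hypot(*d.T).round(4))
for A in (c,np.array([.5604,.1056])):
  for a,cc,s,m in blobs(p,(18,120,80),(38,255,255),(270,270,310,295)):
    P=at_z("top",cc,.016)[:2]-A; print("ptr",a,cc,np.degrees(np.arctan2(P[1],P[0])),np.hypot(*P))
  for nm,uv in(("blue",(291.5,266.3)),("green",(321.4,252.1)),("white",(316.8,218.5)),("red",(284.3,211.5))):
    P=at_z("top",uv,.138 if nm=="red" else .126)[:2]-A; print(nm,np.degrees(np.arctan2(P[1],P[0])).round(1),np.hypot(*P).round(4))
E
```

```text
[277.1 211.2] [0.6342 0.1577 0.016 ]
[333.8 222. ] [0.612  0.0273 0.016 ]
[265.7 265.1] [0.5098 0.1792 0.016 ]
[321.6 277.3] [0.4854 0.052  0.016 ]
centre [0.5603 0.1041]
[  36.   -56.   123.9 -145.2] [0.0913 0.0926 0.0906 0.0913]
ptr 65 [290.8 281.3] 168.7135108655192 0.08723989894787267
blue 171.1 0.0593
green -118.9 0.0582
white -44.1 0.0571
red 27.1 0.0584
ptr 65 [290.8 281.3] 169.71614682099823 0.08701512140965909
blue 172.6 0.0591
green -118.3 0.0595
white -45.2 0.0582
red 25.8 0.0577
```

Call:
carry_out(
  deltas=[
    [-0.35, 0, 0.6, 0, 0, 0, 0],
    [-0.35, 0, 1.2, 0, 0, 0, 0],
    [-0.35, 0, 1.8, 0, 0, 0, 0],
    [-0.35, 0, 2.3, 0, 0, 0, 0],
    [-0.35, 0, 2.32, 0, 0, 0, 0],
    [-0.35, 0, 2.32, 0, 0, 0, 0],
  ],
)

```text
time: 5.9
position: [0.5592, 0.1051, 0.2054]
tool_rot: [0.85, -0.527, -0.0, 0.0]
ft_force: [0.2, -0.9, -0.1]
grip_width: 0.0405
```

Call:
carry_out(
  deltas=[
    [-0.35, 0, 0, 0, 0, 0, 0],
    [-0.35, 0, 0, 0, 0, 0, 0],
    [-0.35, 0, 0, 0, 0, 0, 0],
  ],
)

```text
time: 6.2
position: [0.5597, 0.1053, 0.2059]
tool_rot: [0.85, -0.527, 0.0, -0.0]
ft_force: [0.1, -0.4, -0.9]
grip_width: 0.057
```

```bash
python3 -c "
from h import *
delta([.5603,.105,.134],-1.11)
p,d=camera('scene');x0,y0,x1,y1=(300,180,410,310)
cv2.imwrite('pics/scene5.png',cv2.resize(p[y0:y1,x0:x1,::-1],None,fx=4.5,fy=4.5,interpolation=cv2.INTER_CUBIC))
"
```

```text
yaw -1.1092928995764626 delta [ 0.021 -0.014  2.876] rotvec [-0.01 -0.    0.04] q [-0.01   0.473  1.592  0.     1.076  1.099] pos [0.5597 0.1053 0.2059] F [ 0.13 -0.41 -0.86] w 0.05704731186777987 t 6.2
```

View pics/scene5.png

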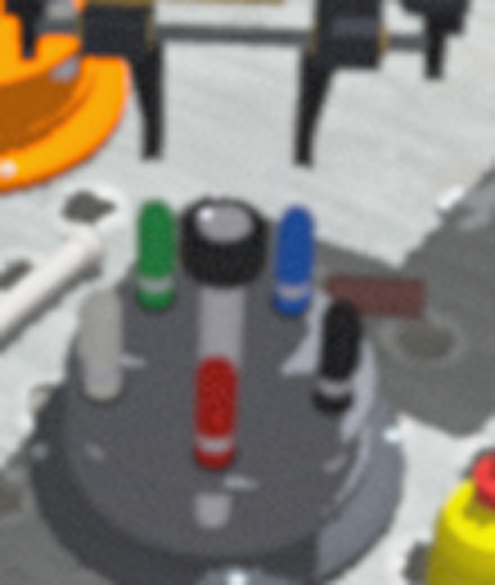

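The open fingers straddle the knob, which is at (350,230) full-frame. Now I descend and grip.

Call:
carry_out(
  deltas=[
    [-0.35, 0.02, 0, 0.6, 0, 0, 0],
    [-0.35, 0.02, 0, 1.2, 0, 0, 0],
    [-0.35, 0.02, 0, 1.7, 0, 0, 0],
    [-0.35, 0.02, 0, 2.2, 0, 0, 0],
    [-0.35, 0.02, 0, 2.7, 0, 0, 0],
    [-0.35, 0.02, 0, 2.87, 0, 0, 0],
    [-0.35, 0.02, 0, 2.87, 0, 0, 0],
  ],
)

```text
time: 6.95
position: [0.5591, 0.1047, 0.1334]
tool_rot: [0.85, -0.527, -0.001, 0.0]
ft_force: [-0.2, -0.2, -0.2]
grip_width: 0.0583
```

Call:
carry_out(
  deltas=[
    [1, 0, 0, 0, 0, 0, 0],
    [1, 0, 0, 0, 0, 0, 0],
    [1, 0, 0, 0, 0, 0, 0],
    [1, 0, 0, 0, 0, 0, 0],
    [1, 0, 0, 0, 0, 0, 0],
  ],
  force=25,
)

```text
time: 7.45
position: [0.5598, 0.1048, 0.1349]
tool_rot: [0.85, -0.527, 0.0, -0.0]
ft_force: [-0.1, 0.1, 2.6]
grip_width: 0.0393
```

```bash
python3 -c "
from h import *
delta([.5603,.105,.134],-1.11+np.radians(142.8))
p,d=camera('scene');x0,y0,x1,y1=(300,180,410,310)
cv2.imwrite('pics/scene6.png',cv2.resize(p[y0:y1,x0:x1,::-1],None,fx=4.5,fy=4.5,interpolation=cv2.INTER_CUBIC))
"
```

```text
yaw -1.10965004391273 delta [ 0.002 -0.02   0.035] rotvec [-1.0000e-02 -8.0000e-02 -1.4278e+02] q [-0.011  0.57   1.656  0.     0.915  1.098] pos [0.5598 0.1048 0.1349] F [-0.09  0.09  2.6 ] w 0.03927438066774141 t 7.45
```

View pics/scene6.png

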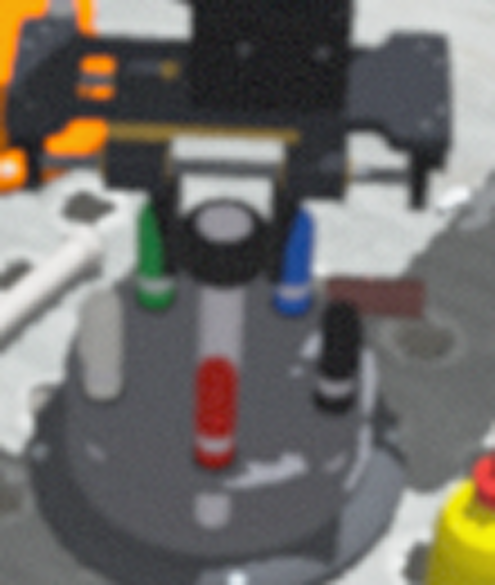

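Gripped at 39 mm, which matches the 40 mm knob. Turning counterclockwise.

Call:
carry_out(
  deltas=[
    [1, 0, 0, 0, 0, 0, -3],
    [1, 0, 0, 0, 0, 0, -9],
    [1, 0, 0, 0, 0, 0, -15],
    [1, 0, 0, 0, 0, 0, -21],
    [1, 0, 0, 0, 0, 0, -27],
    [1, 0, 0, 0, 0, 0, -33],
    [1, 0, 0, 0, 0, 0, -39],
    [1, 0, 0, 0, 0, 0, -45],
  ],
)

```text
time: 8.3
position: [0.5597, 0.105, 0.1349]
tool_rot: [0.987, -0.159, 0.0, -0.0]
ft_force: [-0.8, 0.9, 2.8]
grip_width: 0.0393
```

Call:
carry_out(
  deltas=[
    [1, 0, 0, 0, 0, 0, -6],
    [1, 0, 0, 0, 0, 0, -12],
    [1, 0, 0, 0, 0, 0, -18],
    [1, 0, 0, 0, 0, 0, -24],
    [1, 0, 0, 0, 0, 0, -30],
    [1, 0, 0, 0, 0, 0, -36],
    [1, 0, 0, 0, 0, 0, -42],
    [1, 0, 0, 0, 0, 0, -45],
  ],
)

```text
time: 9.1
position: [0.5595, 0.105, 0.1349]
tool_rot: [0.973, 0.23, 0.0, -0.0]
ft_force: [-1.2, 1.0, 3.3]
grip_width: 0.0392
```

```bash
python3 -c "
from h import *
delta([.5603,.105,.134],-1.11+np.radians(142.8))
p,d=camera('scene');x0,y0,x1,y1=(300,180,410,310)
cv2.imwrite('pics/scene7.png',cv2.resize(p[y0:y1,x0:x1,::-1],None,fx=4.5,fy=4.5,interpolation=cv2.INTER_CUBIC))
"
```

```text
yaw 0.46401492567649555 delta [0.028 0.012 0.035] rotvec [ 0.000e+00 -3.000e-02 -5.262e+01] q [-1.100e-02  5.700e-01  1.656e+00  1.000e-03  9.160e-01 -4.750e-01] pos [0.5595 0.105  0.1349] F [-1.15  0.98  3.34] w 0.03918370698307851 t 9.1
```

View pics/scene7.png

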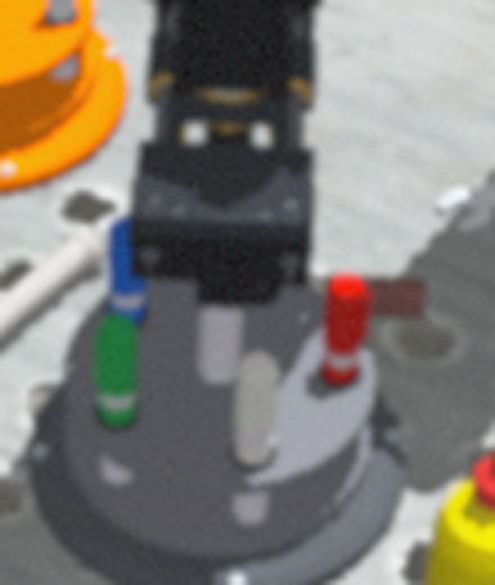

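The turntable follows: the red marker is now at about (377,250) full-frame. Continuing.

Call:
carry_out(
  deltas=[
    [1, 0, 0, 0, 0, 0, -6],
    [1, 0, 0, 0, 0, 0, -12],
    [1, 0, 0, 0, 0, 0, -18],
    [1, 0, 0, 0, 0, 0, -24],
    [1, 0, 0, 0, 0, 0, -30],
    [1, 0, 0, 0, 0, 0, -36],
    [1, 0, 0, 0, 0, 0, -42],
    [1, 0, 0, 0, 0, 0, -47],
  ],
)

```text
time: 9.95
position: [0.5594, 0.1048, 0.1348]
tool_rot: [0.801, 0.599, 0.0, -0.0]
ft_force: [-1.6, -0.1, 4.4]
grip_width: 0.0393
```

Call:
carry_out(
  deltas=[
    [1, 0, 0, 0, 0, 0, -3],
    [1, 0, 0, 0, 0, 0, -5],
    [1, 0, 0, 0, 0, 0, -5.6],
    [1, 0, 0, 0, 0, 0, -5.6],
    [1, 0, 0, 0, 0, 0, -5.6],
  ],
)

```text
time: 10.45
position: [0.5594, 0.1048, 0.1349]
tool_rot: [0.772, 0.636, 0.0, 0.0]
ft_force: [-2.0, 0.5, 5.9]
grip_width: 0.0395
```

```bash
python3 - <<'E'
from h import *
delta([.5603,.105,.134],-1.11+np.radians(142.8))
A=np.array([.5603,.105])
for n,b in(('scene',(300,180,410,310)),('top',(250,195,350,295))):
    p,d=camera(n);x0,y0,x1,y1=b
    cv2.imwrite(f'pics/{n}8.png',cv2.resize(p[y0:y1,x0:x1,::-1],None,fx=4.5,fy=4.5,interpolation=cv2.INTER_CUBIC))
    for nm,lo,hi in(("red",(0,150,60),(8,255,255)),("yel",(20,150,60),(35,255,255)),("blue",(100,150,40),(125,255,255)),("green",(50,120,40),(85,255,255))):
        for a,c,s,m in blobs(p,lo,hi,b):
            if a<12: continue
            P=at_d(n,c,np.median(d[m&(d>0)])); v=P[:2]-A; print(n,nm,a,c,s,P.round(4),np.degrees(np.arctan2(v[1],v[0])).round(1),np.hypot(*v).round(4))
E
```

```text
yaw 1.3782345558907243 delta [0.016 0.033 0.034] rotvec [ 0.   -0.   -0.23] q [-0.011  0.569  1.656  0.     0.916 -1.389] pos [0.5594 0.1048 0.1349] F [-1.97  0.49  5.92] w 0.03954091068997022 t 10.45
scene red 56 [365.8 237.2] [363 232   7  11] [0.5103 0.1206 0.1083] 162.7 0.0524
scene red 12 [364.9 247.9] [362 247   7   3] [0.5082 0.1191 0.0738] 164.8 0.054
scene red 40 [407.6 286.6] [405 282   5  11] [0.5967 0.2577 0.1088] 76.6 0.1569
scene yel 57 [301.7 186.3] [300 180   9  17] [ 0.3769 -0.1337  0.0646] -127.5 0.301
scene yel 67 [311.  213.2] [303 208  16  11] [ 0.4062 -0.0883  0.0139] -128.6 0.2472
scene yel 257 [402.7 300.2] [395 287  15  23] [0.6093 0.2561 0.0797] 72.0 0.1588
scene blue 117 [321.7 252.9] [318 245   8  16] [0.6059 0.0665 0.114 ] -40.1 0.0597
scene blue 14 [322.  266.2] [319 265   7   3] [0.6047 0.0661 0.0731] -41.2 0.0591
scene green 128 [346.7 268. ] [343 260   9  17] [0.6192 0.1335 0.1158] 25.8 0.0654
scene green 20 [346.2 281.7] [343 280   8   4] [0.6179 0.1328 0.0735] 25.7 0.0639
```

View pics/scene8.png

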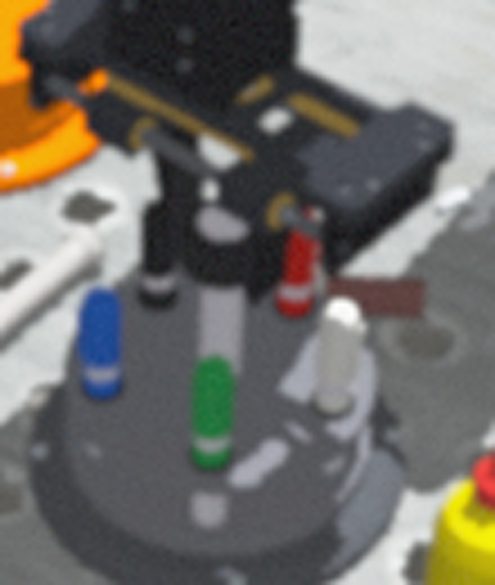

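View pics/top8.png

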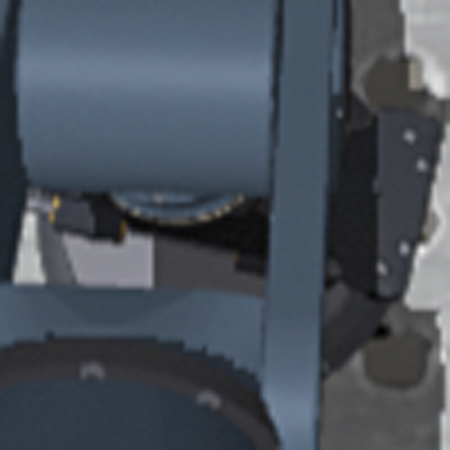

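In the scene crop the red marker is at (366,237), partly behind the gripper. Green is at (347,268), about where red started. By the hand's yaw the turn was 142.5°. Green, blue and red all agree with no slip, and red sits at about 169.3° against the pointer's 168.7–169.7°. Last, I check the bystanders and that nothing is moving.

Call:
carry_out(
  deltas=[
    [1, 0, 0, 0, 0, 0, 0],
    [1, 0, 0, 0, 0, 0, 0],
    [1, 0, 0, 0, 0, 0, 0],
  ],
)

```text
time: 10.85
position: [0.5594, 0.1048, 0.1348]
tool_rot: [0.772, 0.636, 0.0, -0.0]
ft_force: [-2.1, 0.8, 5.8]
grip_width: 0.0392
```

```bash
python3 - <<'E'
from h import *
p,d=camera("scene"); cv2.imwrite("pics/scene9.png",p[:,:,::-1])
q=cv2.imread("pics/scene0.png")[:,:,::-1].copy()
for im in(q,p):
    for nm,b,lo,hi in(("bottle",(390,270,430,335),(20,150,80),(35,255,255)),("nozzle",(390,270,430,300),(0,150,60),(8,255,255)),("roll",(370,235,400,255),(0,60,40),(12,140,255))):
        for a,c,s,m in blobs(im,lo,hi,b):
            if a>12: print(nm,a,c,s)
o=get_obs(); print(o["joint_velocities"].round(3),o["moment"].round(2),o["ft_force"].round(1))
for c,P in (("A",[.5603,.105]),):
    # predicted pixels of cap centres (z=.108) for red at 169.3
    for k,nm in enumerate(("red","black","blue","green","white")):
        a=np.radians(169.3+72*k); print(nm,proj("scene",[P[0]+.058*np.cos(a),P[1]+.058*np.sin(a),.108]).round(1))
E
```

```text
bottle 841 [406.9 308.9] [394 287  27  42]
nozzle 105 [410.5 286.2] [405 277  11  16]
roll 128 [383.6 245. ] [373 242  21   8]
bottle 849 [407.  308.8] [394 287  28  42]
nozzle 110 [410.5 285.8] [405 275  11  18]
roll 100 [384.4 245.3] [373 242  21   8]
[ 0.     0.001 -0.001 -0.    -0.     0.   ] [ 0.19  0.21 -0.02] [-2.1  0.1  5.9]
red [[365.3 234.7]]
black [[334.2 232.8]]
blue [[321.6 252.7]]
green [[346.6 268. ]]
white [[374.2 256. ]]
```

View pics/scene9.png

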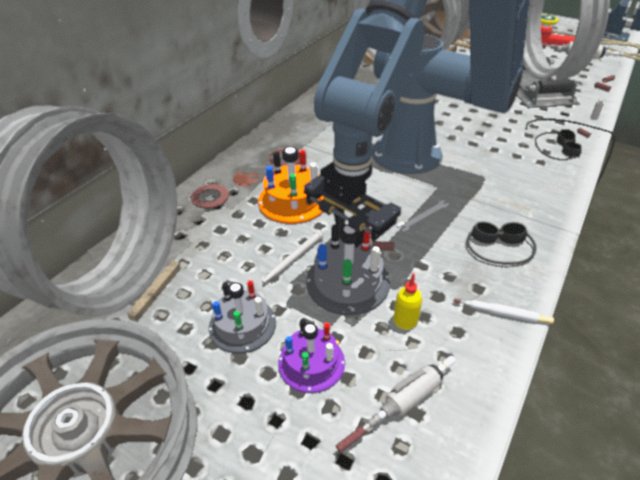

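The full picture shows the gripper on the caddy at (348,270). The bottle (407,309) and roll (384,245) are unmoved, and the punch still lies at (295,258). The model's predicted cap pixels match green and blue to within 0.2 px, so I hand in.

```bash
python3 -c "
from rig import *
print(hand_in())"
```

```text
the job is handed in; nothing more can be done
None
```

I pressed the red cap home on the large grey caddy, then turned it about 142.5° counterclockwise so the red marker stands at the yellow pointer. I handed in at about 11 s of the 54 s allowed, with the gripper still closed round the knob at 25 N.

- **Cap:** it stopped dead at 128 mm while the push rose to 12 N, well above its 5 N friction. A picture before the turn showed it seated and the turntable unmoved.
- **Angle:** red ended at about 169.3°. The pointer measured 168.7° to 169.7° depending on how I fixed the axis, so the angle is good to about 1°. At the end the arm hid the pointer from the top camera, and the scene camera never showed it, so I could not look at the final alignment directly. The green and blue caps matched their expected pixels to within 0.2 px.
- **Grip:** the knob did not slip. The arm was at rest, with a steady force of about 6 N at the wrist.
- **Bystanders:** the oil bottle and abrasive roll were within a pixel of where they started. I checked the drift punch only by eye, and it had not moved.

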